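# Close up the tool till

### The arm

A 6-joint arm with a two-finger parallel gripper is mounted at the origin on the work surface. World frame = base frame: x ahead of the robot, y to its left, z up, the work surface at z = 0. Lengths are in mm, angles in degrees, forces in N, time in s.
With the tool pointing down it reaches from about 350 to 850 mm from the base axis. Payload 8.1 kg.
Tool frame: the origin (TCP) lies midway between the tips of the shut fingers; the grasp point (between the pads) lies 19 mm behind it (hold_point_z is the distance from the TCP to the grasp point, in mm); z points along the fingers, y is the direction in which the jaws open and shut (so a half turn about z gives the same grasp; the last joint's range is limited). The gripper opens to 85 mm and grips with 20 to 120 N. Pads are 22 mm wide; open, the fingers measure 114 mm over their backs; the gripper's body (76 mm by 85 mm) begins 54 mm behind the grasp point. The pads swing forward as they close: fully open they stand 13 mm farther back than shut.
Start: joints at [69.076, 7.471, 85.268, -0, 87.261, -4.893], TCP at [165.676, 576.677, 231.292] pointing down, gripper open.
Joint ranges: [-169.43, 169.43], [-51.17, 129.36], [1.28, 143.12], [-76.62, 256.62], [0, 156.53], [-152.29, 152.29]. Speed limits (degrees/s): [136.94, 136.94, 159.86, 180, 180, 180].

### API

Orientations are given as [roll, pitch, yaw] about the fixed x, y, z axes, in that order (R = Rz(yaw) Ry(pitch) Rx(roll)).
In Python, from bench import sense, snapshot, camera_params, hand_in, hold_point_z gives the robot as it stands.
- The arm moves only by the tool servo_tool, never from a script. Its argument "motion" is a list of rows, each a list of 7 numbers: the finger opening in mm, from 0 to 85.4, then the shift along the tool's x, y, z in mm, then the turn, a rotation vector about the tool's x, y, z in rad. A call has 1 to 10 rows; each row shifts and turns the pose as measured when the row begins, along the tool's axes as they then stand; what a row does not reach is not made up. A row lasts 1/10 s, in which the tool goes at most 50 mm and 8.59 degrees, less where a joint would pass 70% of its speed; a pose out of reach is approached as far as the arm can. A call with a gripper value outside its range is refused whole. The fingers move at their own pace and stop on an object; "force" is the grip in N (left out, the last holds). Time passes only in rows, so rows that do not move let the fingers close. It gives the time, the measured TCP pose, the force and the opening at its end, in the units of the state.
- sense(): the state, without advancing time (a new reading comes with each control period).
- snapshot(name): name is "side" or "top"; returns the picture (384x512x3 uint8, blue, green, red); there is no depth.
- camera_params(name): a dict with "fx", "fy", "cx", "cy" (pixels), "R" (3x3) and "t" (3): a world point X has camera coordinates R X + t. Camera axes: x right, y down, z forward; pixel columns grow to the right and rows downward; lengths in mm; the calibration is good to about 2 mm. A picture is of the moment at which its call begins. camera_params takes no time and is no camera call.
- hand_in(): hands the job in, once; it reports no verdict.
The state is a dict: "time": time; "joint_pos": joint angles; "qd": joint speeds; "joint_efforts": joint torques, N m; "tool_pos": TCP position; "tcp_rot": TCP orientation; "ft_force": force on the tool from outside, world axes, zero at the start; "wrist_torque": the same for the moment, N m; "finger_gap": finger opening in mm.
Only numpy, scipy, OpenCV 4.12 (cv2) and the standard library are available. Lean on these libraries where they do the work, as an engineer would, in place of code of your own. Each camera call takes 0.05 s, during which the arm holds its last target. There are 200 camera calls.

### The job

Close up the wooden tool till on the workbench: push both drawers fully home and slide the lid fully shut. Only push, with the fingertips: nothing is to be lifted or carried, the till is not to be shoved along the bench, and the things standing around and on it stay where they are.

Things in the scene. Friction and masses are not known exactly. Their poses are not given: they have to be found in the camera images.
- till: low wooden box, sizes in mm: 200 deep (x) x 280 wide (y) x 98 high, 3 to 4 kg, loose on the bench; pushing a closed part with over 10 N may slide it. Origin: centre of underside. Drawers come out of its front along its -x, the lid out of its left end along its +y. The lid covers a well in the front of the top; behind (x 37 to 100) is a deck 98 above the bench, with jar and block on it
- drawer_left (a joint): how far the left drawer stands out of the till, in m along the till's -x: 0 = fully home (hard stop), at most 0.12. Slides freely against about 1.5 N of friction and stays where it is left. It is the left (till's +y) one of two equal drawers side by side; starts 40 to 85 mm out
- drawer_right (a joint): how far the right drawer stands out of the till, in m along the till's -x: 0 = fully home (hard stop), at most 0.12. Slides freely against about 1.5 N of friction and stays where it is left. It is the right (till's -y) one of two equal drawers side by side; starts 40 to 85 mm out
- lid (a joint): how far the lid stands out of the till's left end, in m along the till's +y: 0 = shut (hard stop, the dark end bar against the till's left side), at most 0.15. About 1.5 N of friction, stays where it is left. It starts 50 to 120 mm out, overhanging the bench
- drawer_left_face (a point): centre of the outer face of the left drawer's brown wood front, in mm 15 thick, 137 wide (till's y), 51 high (till's z), this point 34.5 above the bench. A round dark knob, 22 across, sticks out 22 from here towards the till's -x; the face beside it is free to push on. Axes as the till
- drawer_right_face (a point): centre of the outer face of the right drawer's brown wood front, in mm 15 thick, 137 wide (till's y), 51 high (till's z), this point 34.5 above the bench. A round dark knob, 22 across, sticks out 22 from here towards the till's -x; the face beside it is free to push on. Axes as the till
- lid_end_face (a point): centre of the outer (till's +y) face of the dark bar across the lid's outer end. In mm the bar is 122 long (till's x), 16 thick (y), 42 high (z): underside 66.5, top 108.5 above the bench; the lid's flat top is 94 above the bench. Axes as the till
- jar: amber glass jar with steel cap, 52 mm across, 65 tall, on the till's rear deck; origin under its centre
- block: dark wood block 45 x 85 x 45 mm on the till's rear deck; origin under its centre
- glue: white glue bottle, 48 mm across, 100 tall, on the bench right of the right drawer; origin under its centre
- sample: flat wood sample 110 x 50 x 18 mm lying on the bench left of the till, partly below the overhanging lid; origin under its centre
- mallet: wooden mallet lying on the bench to the left: head 65 x 110 x 55 mm, handle 200 long; origin under the head's centre
- square: try square lying flat, 160 mm steel blade and 100 mm dark wood stock, 16 mm thick; origin under one end of the stock
- saw: coping saw lying flat on the bench to the right, about 300 x 130 mm, 28 thick; origin between handle and bow, on the bench

How it is judged:
By the outcome, as a careful person would: the job done as asked, in the order asked, and still so for the second after the job is handed in, with the robot touching nothing.
It also fails if it takes over 58 s, if anything falls off the work surface, if the arm or the gripper's body presses on something with over 40 N, if the wrist force passes 120 N, or if a joint passes its speed limit or range.

## Working session

There is one attempt and no reset: what is moved stays moved. The work goes in short steps, Python scripts to look and compute and a tool call to move; the robot and the scene stay as the last step left them, time stands still between calls to the robot, and variables do not carry over. Pictures are saved under pics/ and viewed, about 8 in all and at most 12, crops included, and the job is handed in when it is done.

Besides the shell and the picture viewer there is one more tool, called after "Call:" as a command line: name --pt "numbers of a row" for each row, then --argument value for the rest. servo_tool: Moves the arm, as the interface text tells. Its arguments: {"type":"object","properties":{"motion":{"type":"array"},"force":{"type":"number"}},"required":["motion"]}

```bash
mkdir -p pics; ls; cat > h.py <<'E'
import numpy as np, cv2
from bench import sense, snapshot, camera_params
def ray(name,u,v,z):
    p=camera_params(name);R=np.array(p["R"]);t=np.array(p["t"])
    c=-R.T@t; d=R.T@np.array([(u-p["cx"])/p["fx"],(v-p["cy"])/p["fy"],1])
    return c+d*(z-c[2])/d[2]
def proj(name,X):
    p=camera_params(name);q=np.array(p["R"])@np.array(X,float)+p["t"]
    return np.array([p["fx"]*q[0]/q[2]+p["cx"],p["fy"]*q[1]/q[2]+p["cy"]])
E
python3 - <<'E'
from h import *
for n in("top","side"):
    im=snapshot(n);cv2.imwrite(f"pics/{n}0.png",im);cv2.imwrite(f"pics/{n}0b.png",cv2.resize(im,(800,600),interpolation=cv2.INTER_CUBIC))
    p=camera_params(n);R=np.array(p["R"]);print(n,-R.T@np.array(p["t"]),R.round(2).tolist(),p["fx"])
print(sense())
E
```

```text
pics
top [ 277.66240903  -83.20626458 1471.96971966] [[0.12, -0.99, 0.0], [-0.97, -0.12, -0.21], [0.21, 0.02, -0.98]] 462.11125119000087
side [ 415.73670413 1032.6787417  1269.19648158] [[-0.99, -0.13, -0.0], [-0.09, 0.72, -0.69], [0.09, -0.68, -0.73]] 426.05620910262394
{'time': 0.1, 'joint_pos': array([ 6.90757762e+01,  7.51049075e+00,  8.53227418e+01,  1.32658671e-03,
        8.72617816e+01, -4.89387893e+00]), 'qd': array([-0.12644934, -0.21783108, -0.08759837, -0.03900608, -0.00100776,
        0.01962689]), 'joint_efforts': array([ 1.29148320e-03, -5.70950818e+01, -5.01940906e+01, -7.82987831e-05,
        8.00445123e-03, -1.57996726e-05]), 'tool_pos': array([165.49050043, 576.21521051, 230.35521424]), 'tcp_rot': array([-1.79905445e+02, -9.42583028e-03,  1.63969583e+02]), 'ft_force': array([ 0.31417235,  0.3232798 , -0.50376083]), 'wrist_torque': array([-0.01074383,  0.01850995, -0.02065349]), 'finger_gap': 85.33307401028227}
```

View pics/top0b.png

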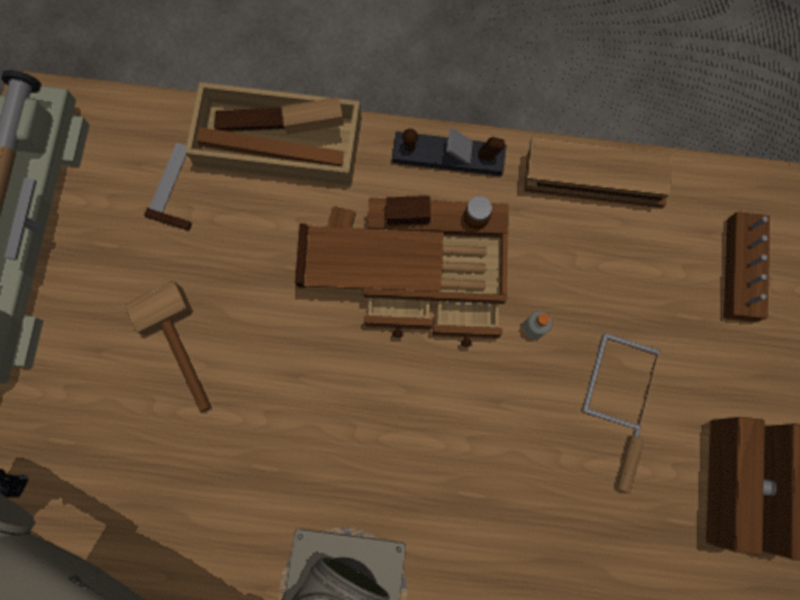

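View pics/side0b.png

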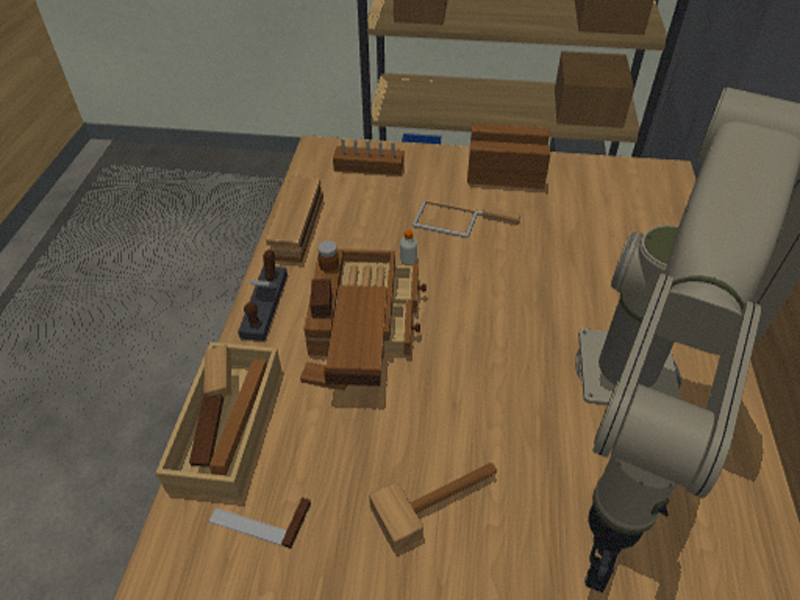

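The top view shows the till at about (400,260) of 800x600. Its drawers face the robot, with knobs at (397,333) and (466,342). The lid bar is at (302,255), the glue at (540,323), the sample at (342,215) and the mallet at (157,308). I'll crop in closer to get pixel measurements.

```bash
python3 - <<'E'
from h import *
im=cv2.imread("pics/top0.png")[118:238,180:364]
cv2.imwrite("pics/c1.png",cv2.resize(cv2.convertScaleAbs(im,alpha=1.6),None,fx=4.3,fy=4.3,interpolation=cv2.INTER_CUBIC))
im=cv2.imread("pics/side0.png")[145:265,185:285]
cv2.imwrite("pics/c2.png",cv2.resize(cv2.convertScaleAbs(im,alpha=1.6),None,fx=5,fy=5,interpolation=cv2.INTER_CUBIC))
E
```

```text
(no output)
```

View pics/c1.png

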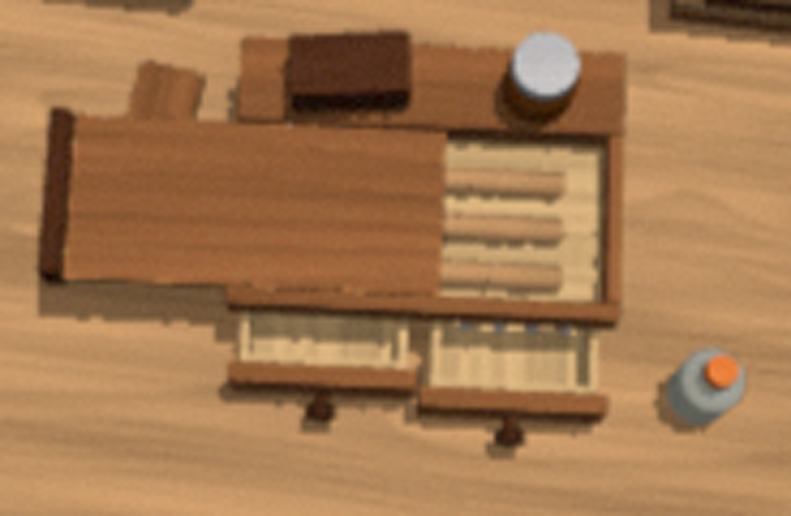

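View pics/c2.png

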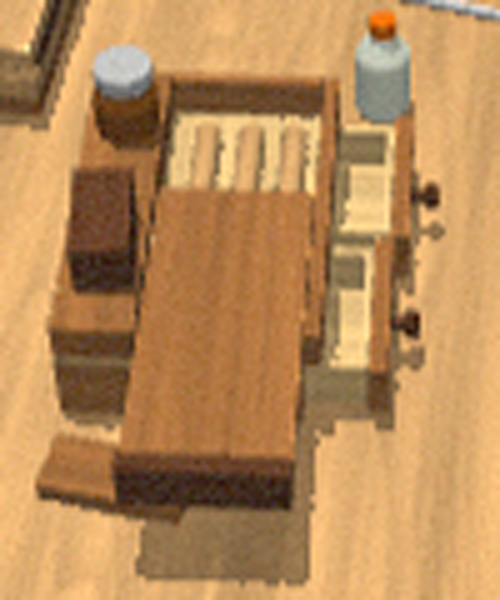

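The crops show these pixels (c1, 4.3x):
- **Deck rear corners:** (243,38) and (626,54).
- **Front top edge:** (229,291) to (618,308).
- **Drawer front tops:** outer edges at about y=383 (left) and y=410 (right).
- **Knobs:** (320,408) and (508,433).
- **Lid bar outer top edge:** (50,110) to (40,278).

In c2 (5x), the bar face spans (118,460) to (293,505).

```bash
python3 - <<'E'
from h import *
T=lambda u,v,z:ray("top",u/4.3+180,v/4.3+118,z).round(1)
S=lambda u,v,z:ray("side",u/5+185,v/5+145,z).round(1)
P={}
for n,a in dict(rl=(243,38,98),rr=(626,54,98),fl=(229,291,98),fr=(618,308,98),barA=(50,109,108.5),barB=(40,279,108.5),
 dlL=(229,383,60),dlR=(415,390,60),drL=(420,410,60),drR=(606,416,60),kL=(320,408,34.5),kR=(508,433,34.5),glue=(722,371,100),jar=(545,67,163),
 blk1=(290,33,143),blk2=(410,33,143),sampl1=(146,62,18)).items(): P[n]=T(*a);print("T",n,P[n])
for n,a in dict(barA=(118,460,108.5),barB=(293,460,108.5),barAlow=(118,503,66.5),barBlow=(291,505,66.5),rl=(52,325,98),kR=(430,195,34.5),kL=(407,323,34.5),dlend=(372,400,9),dltop=(393,240,60),drtop=(412,105,60),s1=(40,490,0),s2=(180,520,0)).items(): print("S",n,S(*a))
a=lambda p,q:np.degrees(np.arctan2(*(p-q)[:2][::-1]))
print(a(P['rl'],P['rr'])-90,a(P['fl'],P['fr'])-90,a(P['barA'],P['barB']),a(P['dlL'],P['dlR'])-90,a(P['rl'],P['fl']),a(P['rr'],P['fr']))
E
```

```text
T rl [764.2  46.   98. ]
T rr [ 786.8 -232.2   98. ]
T fl [575.7  30.5  98. ]
T fr [ 597.7 -244.3   98. ]
T barA [690.  175.1 108.5]
T barB [565.5 162.8 108.5]
T dlL [516.5  24.4  60. ]
T dlR [ 528.1 -109.3   60. ]
T drL [ 514.1 -114.5   60. ]
T drR [ 526.3 -247.7   60. ]
T kL [510.7 -42.3  34.5]
T kR [ 509.4 -180.8   34.5]
T glue [ 561.2 -320.8  100. ]
T jar [ 746.3 -170.4  163. ]
T blk1 [756.1   9.4 143. ]
T blk2 [766.6 -74.6 143. ]
T sampl1 [764.  124.9  18. ]
S barA [688.3 171.  108.5]
S barB [569.6 156.5 108.5]
S barAlow [690.7 176.7  66.5]
S barBlow [571.  163.7  66.5]
S rl [763.   47.8  98. ]
S kR [ 507.3 -180.    34.5]
S kL [511.2 -40.5  34.5]
S dlend [531.4  17.6   9. ]
S dltop [ 529.2 -102.4   60. ]
S drtop [ 530.6 -257.4   60. ]
S s1 [765.4 124.7   0. ]
S s2 [658.  138.8   0. ]
4.644311171033834 4.577236028743755 5.642237432024137 4.958645137858213 4.700748434413823 3.66121136061341
```

Call:
servo_tool --pt "40 0 0 0 0 0 -0.12" --pt "40 0 0 0 0 0 -0.12" --pt "40 0 0 0 0 0 -0.12" --pt "40 0 0 0 0 -0.13 0" --pt "40 0 0 0 0 -0.13 0"

```text
time: 0.6
tool_pos: [169.2, 574.9, 227.9]
tcp_rot: [-179.7, 15.1, -174.7]
ft_force: [0.2, -0.7, -1.1]
finger_gap: 40.0
```

```bash
cat >> h.py <<'E'
from scipy.spatial.transform import Rotation as Ro
O=np.array([675.8,-101.2,0]); Y=Ro.from_euler('z',4.65,degrees=True)
def till(x,y,z): return O+Y.apply([x,y,z])
def st(*targets):
    s=sense(); R=Ro.from_euler('xyz',s["tcp_rot"],degrees=True); p=s["tool_pos"]
    print("t",round(s["time"],2),"pos",p.round(1),"rot",s["tcp_rot"].round(1),"till",Y.inv().apply(p-O).round(1),"F",Y.inv().apply(s["ft_force"]).round(1),"gap",round(s["finger_gap"],1))
    for t in targets:
        w=till(*t); print(t,"world",w.round(0),"tool delta",R.inv().apply(w-p).round(1)); p=w
    u=R.inv().apply(Y.apply(np.eye(3))); print("tool dirs of till x,y,z",u.round(3).tolist(),"rotvec to (down,tilt15)",(R.inv()*Y*Ro.from_euler('z',180,degrees=True)*Ro.from_euler('x',180,degrees=True)*Ro.from_euler('y',-15,degrees=True)).as_rotvec().round(3))
E
python3 -c "
from h import *
st((-195,70,200),(-195,70,42))"
```

```text
t 0.6 pos [169.2 574.9 227.9] rot [-179.7   15.1 -174.7] till [-450.1  714.9  227.9] F [ 0.1 -0.8 -1.1] gap 40.0
(-195, 70, 200) world [476. -47. 200.] tool delta [-232.  -647.2   95.1]
(-195, 70, 42) world [476. -47.  42.] tool delta [ 41.1   0.9 152.6]
tool dirs of till x,y,z [[-0.966, -0.01, 0.26], [-0.011, 1.0, -0.003], [-0.26, -0.006, -0.966]] rotvec to (down,tilt15) [-0.003  0.001  0.011]
```

Call:
servo_tool --pt "40 -14.5 -40.5 6 0 0 0" --pt "40 -14.5 -40.5 6 0 0 0" --pt "40 -14.5 -40.5 6 0 0 0" --pt "40 -14.5 -40.5 6 0 0 0" --pt "40 -14.5 -40.5 6 0 0 0" --pt "40 -14.5 -40.5 6 0 0 0" --pt "40 -14.5 -40.5 6 0 0 0" --pt "40 -14.5 -40.5 6 0 0 0" --pt "40 -14.5 -40.5 6 0 0 0" --pt "40 -14.5 -40.5 6 0 0 0"

```text
time: 1.6
tool_pos: [360.7, 178.6, 204.2]
tcp_rot: [-179.3, 15.2, -173.2]
ft_force: [0.8, -0.6, 0.6]
finger_gap: 40.4
```

Call:
servo_tool --pt "40 -14.5 -40.5 6 0 0 0" --pt "40 -14.5 -40.5 6 0 0 0" --pt "40 -14.5 -40.5 6 0 0 0" --pt "40 -14.5 -40.5 6 0 0 0" --pt "40 -14.5 -40.5 6 0 0 0" --pt "40 0 0 0 0 0 0"

```text
time: 2.2
tool_pos: [463.9, -27.7, 195.6]
tcp_rot: [-179.2, 15.4, -173.6]
ft_force: [-0.8, 0.8, -0.7]
finger_gap: 39.9
```

```bash
python3 -c "
from h import *
st((-195,70,200),(-195,70,42))"
```

```text
t 2.2 pos [463.9 -27.7 195.6] rot [-179.2   15.4 -173.6] till [-205.3   90.4  195.6] F [-0.8  0.8 -0.7] gap 39.9
(-195, 70, 200) world [476. -47. 200.] tool delta [-10.4 -20.8  -1.4]
(-195, 70, 42) world [476. -47.  42.] tool delta [ 42.    2.  152.3]
tool dirs of till x,y,z [[-0.964, -0.028, 0.266], [-0.03, 1.0, -0.005], [-0.266, -0.013, -0.964]] rotvec to (down,tilt15) [-0.005  0.007  0.03 ]
```

Call:
servo_tool --pt "40 0 -19 0 0 0 0.03" --pt "40 8 0 38 0 0 0" --pt "40 8 0 38 0 0 0" --pt "40 8 0 38 0 0 0" --pt "40 8 0 36 0 0 0" --pt "40 0 0 0 0 0 0"

```text
time: 2.8
tool_pos: [474.7, -47.8, 38.7]
tcp_rot: [-179.8, 15.5, -175.7]
ft_force: [-0.3, -0.2, -0.7]
finger_gap: 40.0
```

```bash
python3 - <<'E'
from h import *
st((-165,70,42),(-115,70,42))
a=snapshot("top")[118:238,180:364]; b=snapshot("side")[145:265,185:305]
r=lambda i:cv2.resize(cv2.convertScaleAbs(i,alpha=1.6),None,fx=3.3,fy=3.3,interpolation=cv2.INTER_CUBIC)[:396,:396]
a=cv2.resize(cv2.convertScaleAbs(a[20:,40:],alpha=1.6),(576,400),interpolation=cv2.INTER_CUBIC)[:396,:400]
cv2.imwrite("pics/d.png",np.hstack([a,r(b)]))
E
```

```text
t 2.8 pos [474.7 -47.8  38.7] rot [-179.8   15.5 -175.7] till [-196.1   69.5   38.7] F [-0.3 -0.2 -0.7] gap 40.0
(-165, 70, 42) world [506. -45.  42.] tool delta [-30.9   0.7   5.1]
(-115, 70, 42) world [556. -41.  42.] tool delta [-48.2   0.4  13.3]
tool dirs of till x,y,z [[-0.964, 0.007, 0.266], [0.006, 1.0, -0.006], [-0.266, -0.004, -0.964]] rotvec to (down,tilt15) [-0.006  0.008 -0.006]
```

View pics/d.png

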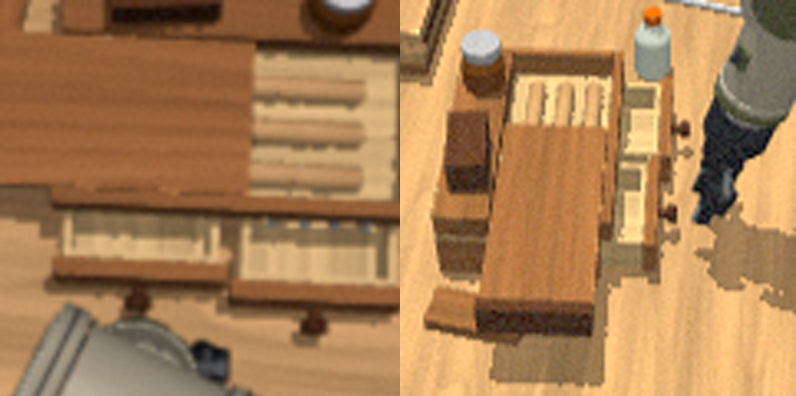

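The gripper stands in front of the left knob: in the side panel the tip is at (700,215) and the knob at (668,213). Its path to the drawer face is clear, so I'll push.

Call:
servo_tool --pt "40 -10 0 1.5 0 0 0" --pt "40 -10 0 1.5 0 0 0" --pt "40 -10 0 2 0 0 0" --pt "40 -6 0 1.6 0 0 0" --pt "40 -6 0 1.6 0 0 0" --pt "40 -6 0 1.6 0 0 0" --pt "40 -6 0 1.6 0 0 0" --pt "40 -6 0 1.6 0 0 0"

```text
time: 3.7
tool_pos: [551.8, -45.0, 63.9]
tcp_rot: [-179.3, 17.0, -175.5]
ft_force: [0.5, 0.6, 0.3]
finger_gap: 39.8
```

```bash
python3 -c "
from h import *
st((-115,70,42))"
```

```text
t 3.7 pos [551.8 -45.   63.9] rot [-179.3   17.  -175.5] till [-119.    66.1   63.9] F [0.6 0.6 0.3] gap 39.8
(-115, 70, 42) world [556. -41.  42.] tool delta [ 2.5  4.2 22. ]
tool dirs of till x,y,z [[-0.956, 0.006, 0.292], [0.002, 1.0, -0.013], [-0.292, -0.012, -0.956]] rotvec to (down,tilt15) [-0.013  0.034 -0.002]
```

The tool rose to z=64, more than I commanded, so I'll look before going on.

```bash
python3 - <<'E'
from h import *
st()
b=snapshot("side")[145:265,185:325]; st()
cv2.imwrite("pics/e.png",cv2.resize(cv2.convertScaleAbs(b,alpha=1.6),None,fx=4.5,fy=4.5,interpolation=cv2.INTER_CUBIC))
E
```

```text
t 3.7 pos [551.8 -45.   63.9] rot [-179.3   17.  -175.5] till [-119.    66.1   63.9] F [0.6 0.6 0.3] gap 39.8
tool dirs of till x,y,z [[-0.956, 0.006, 0.292], [0.002, 1.0, -0.013], [-0.292, -0.012, -0.956]] rotvec to (down,tilt15) [-0.013  0.034 -0.002]
t 3.75 pos [552.7 -45.   64.2] rot [-179.3   17.  -175.5] till [-118.1   66.    64.2] F [-0.  -0.7  0.8] gap 40.2
tool dirs of till x,y,z [[-0.956, 0.006, 0.293], [0.002, 1.0, -0.014], [-0.293, -0.012, -0.956]] rotvec to (down,tilt15) [-0.014  0.035 -0.002]
```

View pics/e.png

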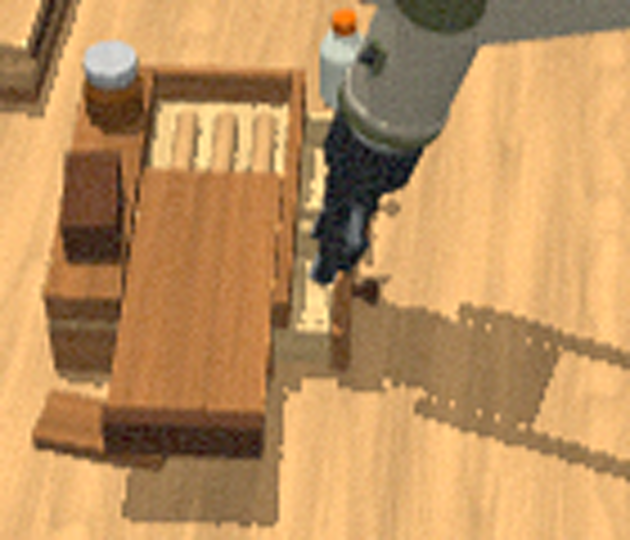

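The fingers rode up over the drawer front and now stand above the drawer, which has hardly moved (front top at (343,300), knob at (370,290)). I'll lift, back off and check how the small steps track.

Call:
servo_tool --pt "40 -5 0 -18 0 0 0" --pt "40 0 0 0 0 0 0"

```text
time: 3.95
tool_pos: [552.0, -44.6, 82.3]
tcp_rot: [-179.3, 16.9, -175.5]
ft_force: [0.7, 0.3, 1.0]
finger_gap: 40.2
```

Call:
servo_tool --pt "40 24 0 -7 0 0 0"

```text
time: 4.05
tool_pos: [528.2, -46.6, 82.1]
tcp_rot: [-179.3, 17.0, -175.5]
ft_force: [-0.1, -0.2, -0.3]
finger_gap: 39.6
```

Call:
servo_tool --pt "40 24 0 -7 0 0 0"

```text
time: 4.15
tool_pos: [502.6, -48.3, 81.1]
tcp_rot: [-179.3, 16.9, -175.4]
ft_force: [0.0, 0.2, 0.2]
finger_gap: 39.9
```

Call:
servo_tool --pt "40 24 0 -7 0 0 0"

```text
time: 4.25
tool_pos: [476.5, -50.1, 79.8]
tcp_rot: [-179.3, 16.8, -175.4]
ft_force: [-0.7, -0.5, 0.1]
finger_gap: 40.2
```

Call:
servo_tool --pt "40 0 0 0 0 -0.03 0"

```text
time: 4.35
tool_pos: [474.2, -49.9, 78.3]
tcp_rot: [-179.3, 18.4, -175.4]
ft_force: [-0.4, 0.3, -0.0]
finger_gap: 40.1
```

```bash
python3 -c "
from h import *
st((-190,70,40))"
```

```text
t 4.35 pos [474.2 -49.9  78.3] rot [-179.3   18.4 -175.4] till [-196.8   67.4   78.3] F [-0.4  0.4 -0. ] gap 40.1
(-190, 70, 40) world [481. -47.  40.] tool delta [ 5.7  3.  38.5]
tool dirs of till x,y,z [[-0.949, 0.005, 0.316], [0.001, 1.0, -0.012], [-0.316, -0.011, -0.949]] rotvec to (down,tilt15) [-0.012  0.06  -0.001]
```

Call:
servo_tool --pt "40 0 0 0 0 -0.1 0" --pt "40 0 0 0 0 -0.1 0" --pt "40 0 0 0 0 0 0"

```text
time: 4.65
tool_pos: [479.4, -52.3, 84.2]
tcp_rot: [-178.9, 30.8, -175.1]
ft_force: [0.6, -0.4, -0.4]
finger_gap: 40.0
```

```bash
python3 -c "
from h import *
st((-190,70,36),(-165,70,36))"
```

```text
t 4.65 pos [479.4 -52.3  84.2] rot [-178.9   30.8 -175.1] till [-191.8   64.6   84.2] F [ 0.5 -0.4 -0.4] gap 40.0
(-190, 70, 36) world [481. -47.  36.] tool delta [23.1  6.2 42.2]
(-165, 70, 36) world [506. -45.  36.] tool delta [-21.5   0.1  12.8]
tool dirs of till x,y,z [[-0.859, 0.005, 0.512], [-0.004, 1.0, -0.017], [-0.512, -0.017, -0.859]] rotvec to (down,tilt15) [-0.017  0.276  0.002]
```

Call:
servo_tool --pt "40 12 3 21 0 0 0" --pt "40 11 3 21 0 0 0" --pt "40 0 0 0 0 0 0"

```text
time: 4.95
tool_pos: [485.2, -48.7, 35.6]
tcp_rot: [-178.9, 30.4, -175.2]
ft_force: [0.8, 0.9, 0.2]
finger_gap: 40.2
```

Call:
servo_tool --pt "40 -9 0 5.5 0 0 0"

```text
time: 5.05
tool_pos: [493.3, -47.0, 32.9]
tcp_rot: [-179.1, 30.0, -175.3]
ft_force: [-0.7, -0.2, -0.2]
finger_gap: 39.9
```

Call:
servo_tool --pt "40 -9 0 5.5 0 0 0"

```text
time: 5.15
tool_pos: [502.1, -45.5, 30.8]
tcp_rot: [-179.2, 29.8, -175.3]
ft_force: [-0.1, -0.8, -0.3]
finger_gap: 39.8
```

```bash
python3 -c "
from h import *
st((-165,70,36))"
```

```text
t 5.15 pos [502.1 -45.5  30.8] rot [-179.2   29.8 -175.3] till [-168.6   69.6   30.8] F [-0.2 -0.7 -0.3] gap 39.8
(-165, 70, 36) world [506. -45.  36.] tool delta [-5.7  0.4 -2.8]
tool dirs of till x,y,z [[-0.868, 0.007, 0.496], [-0.0, 1.0, -0.014], [-0.497, -0.012, -0.868]] rotvec to (down,tilt15) [-0.014  0.258 -0.002]
```

Call:
servo_tool --pt "40 -6 0 2 0 0 0"

```text
time: 5.25
tool_pos: [507.0, -44.3, 30.4]
tcp_rot: [-179.3, 29.5, -175.4]
ft_force: [-1.3, -0.1, 0.4]
finger_gap: 40.3
```

Call:
servo_tool --pt "40 -6 0 2.5 0 0 0"

```text
time: 5.35
tool_pos: [512.6, -43.3, 30.2]
tcp_rot: [-179.4, 29.4, -175.4]
ft_force: [-0.1, 0.5, 0.1]
finger_gap: 39.8
```

Call:
servo_tool --pt "40 -6 0 3 0 0 0"

```text
time: 5.45
tool_pos: [518.9, -42.5, 30.1]
tcp_rot: [-179.4, 29.3, -175.4]
ft_force: [-2.0, -0.9, 2.1]
finger_gap: 40.0
```

Call:
servo_tool --pt "40 -6 0 3 0 0 0"

```text
time: 5.55
tool_pos: [525.5, -41.8, 30.0]
tcp_rot: [-179.4, 29.2, -175.4]
ft_force: [-1.3, -1.9, -0.1]
finger_gap: 39.9
```

Call:
servo_tool --pt "40 -6 0 3 0 0 0" --pt "40 -6 0 3 0 0 0"

```text
time: 5.75
tool_pos: [539.2, -40.7, 30.2]
tcp_rot: [-179.4, 29.1, -175.4]
ft_force: [-1.9, -1.0, -0.7]
finger_gap: 39.9
```

Call:
servo_tool --pt "40 -6 0 3 0 0 0" --pt "40 -5 0 3 0 0 0"

```text
time: 5.95
tool_pos: [552.6, -39.7, 30.0]
tcp_rot: [-179.4, 29.1, -175.4]
ft_force: [-1.4, -1.9, 0.9]
finger_gap: 40.1
```

Call:
servo_tool --pt "40 -3 0 1.5 0 0 0"

```text
time: 6.05
tool_pos: [556.6, -39.4, 30.2]
tcp_rot: [-179.4, 29.1, -175.4]
ft_force: [-1.7, -1.1, -0.5]
finger_gap: 40.1
```

```bash
python3 -c "
from h import *
st((-107,70,34))"
```

```text
t 6.05 pos [556.6 -39.4  30.2] rot [-179.4   29.1 -175.4] till [-113.8   71.3   30.2] F [-1.8 -0.9 -0.5] gap 40.1
(-107, 70, 34) world [563. -40.  34.] tool delta [-7.8 -1.3 -0. ]
tool dirs of till x,y,z [[-0.874, 0.006, 0.486], [0.001, 1.0, -0.01], [-0.486, -0.009, -0.874]] rotvec to (down,tilt15) [-0.01   0.246 -0.002]
```

Small steps now, until the force shows the stop.

Call:
servo_tool --pt "40 -2 0 1 0 0 0"

```text
time: 6.15
tool_pos: [559.1, -39.1, 30.2]
tcp_rot: [-179.4, 29.1, -175.4]
ft_force: [-1.7, -1.7, 0.2]
finger_gap: 40.0
```

Call:
servo_tool --pt "40 -1.5 0 0.8 0 0 0"

```text
time: 6.25
tool_pos: [561.0, -39.0, 30.2]
tcp_rot: [-179.4, 29.1, -175.4]
ft_force: [-1.9, -1.6, -0.3]
finger_gap: 40.1
```

Call:
servo_tool --pt "40 -1.5 0 0.8 0 0 0"

```text
time: 6.35
tool_pos: [562.7, -38.8, 30.2]
tcp_rot: [-179.4, 29.0, -175.4]
ft_force: [-0.6, -0.1, -0.3]
finger_gap: 40.0
```

Call:
servo_tool --pt "40 -1.5 0 0.8 0 0 0"

```text
time: 6.45
tool_pos: [564.5, -38.7, 30.2]
tcp_rot: [-179.4, 29.0, -175.4]
ft_force: [-2.1, -0.9, -0.9]
finger_gap: 39.8
```

Call:
servo_tool --pt "40 -1 0 0.6 0 0 0"

```text
time: 6.55
tool_pos: [565.6, -38.6, 30.1]
tcp_rot: [-179.4, 29.0, -175.4]
ft_force: [-5.8, -1.8, 2.4]
finger_gap: 39.5
```

Call:
servo_tool --pt "40 -1 0 0.6 0 0 0"

```text
time: 6.65
tool_pos: [566.0, -38.5, 29.7]
tcp_rot: [-179.5, 28.9, -175.4]
ft_force: [-25.6, -4.6, 19.6]
finger_gap: 40.2
```

Call:
servo_tool --pt "40 -1 0 0.6 0 0 0"

```text
time: 6.75
tool_pos: [565.9, -38.4, 29.0]
tcp_rot: [-179.5, 28.8, -175.3]
ft_force: [-20.0, -2.9, 13.8]
finger_gap: 40.0
```

Call:
servo_tool --pt "40 -1 0 0.6 0 0 0"

```text
time: 6.85
tool_pos: [565.8, -38.2, 28.3]
tcp_rot: [-179.5, 28.6, -175.3]
ft_force: [-15.6, -3.1, 10.9]
finger_gap: 40.1
```

Call:
servo_tool --pt "40 -1 0 0.6 0 0 0"

```text
time: 6.95
tool_pos: [565.8, -38.1, 27.7]
tcp_rot: [-179.5, 28.5, -175.3]
ft_force: [-16.6, -2.4, 11.2]
finger_gap: 39.6
```

Left drawer is home: the stop came at TCP x=566, which then stayed put, so the till did not slide. Next I back off and go to the right drawer.

Call:
servo_tool --pt "40 28 0 -18 0 0 0" --pt "40 28 0 -18 0 0 0" --pt "40 28 0 -18 0 0 0" --pt "40 0 0 0 0 0 0"

```text
time: 7.35
tool_pos: [475.1, -48.5, 41.0]
tcp_rot: [-179.4, 28.6, -175.1]
ft_force: [1.5, -0.8, 0.7]
finger_gap: 40.3
```

Call:
servo_tool --pt "40 0 -35 0 0 0 0" --pt "40 0 -35 0 0 0 0" --pt "40 0 -35 0 0 0 0" --pt "40 0 -35 0 0 0 0" --pt "40 0 0 0 0 0 0"

```text
time: 7.85
tool_pos: [489.0, -189.5, 41.1]
tcp_rot: [-179.5, 28.6, -175.6]
ft_force: [-0.2, -0.2, 0.2]
finger_gap: 39.7
```

```bash
python3 - <<'E'
from h import *
st((-195,-67.5,32))
a=snapshot("top")[118:238,180:364]
cv2.imwrite("pics/f.png",cv2.resize(cv2.convertScaleAbs(a,alpha=1.6),None,fx=4.3,fy=4.3,interpolation=cv2.INTER_CUBIC))
E
```

```text
t 7.85 pos [ 489.  -189.5   41.1] rot [-179.5   28.6 -175.6] till [-193.3  -72.9   41.1] F [-0.2 -0.2  0.2] gap 39.7
(-195, -67.5, 32) world [ 487. -184.   32.] tool delta [5.8 5.4 7.1]
tool dirs of till x,y,z [[-0.878, 0.009, 0.479], [0.004, 1.0, -0.011], [-0.479, -0.007, -0.878]] rotvec to (down,tilt15) [-0.01   0.238 -0.005]
```

View pics/f.png

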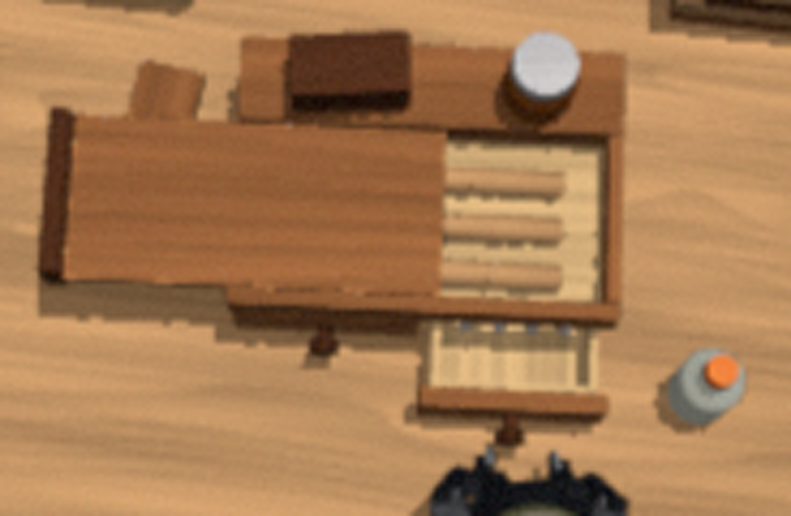

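The left drawer is home and the till unmoved, with its edges at the same pixels. The fingertips at (488,460) and (556,462) straddle the right knob at (509,433), but sit about 7 mm too far right. I'll correct that and push.

Call:
servo_tool --pt "40 5 7.5 7 0 0 0" --pt "40 0 0 0 0 0 0"

```text
time: 8.1
tool_pos: [484.9, -177.2, 27.9]
tcp_rot: [-179.7, 28.3, -175.4]
ft_force: [0.4, 0.5, -0.5]
finger_gap: 40.3
```

Call:
servo_tool --pt "40 -8 0 4.5 0 0 0"

```text
time: 8.2
tool_pos: [493.2, -174.8, 26.4]
tcp_rot: [-179.8, 28.2, -175.4]
ft_force: [-0.1, -0.1, 0.1]
finger_gap: 40.0
```

Call:
servo_tool --pt "40 -8 0 4 0 0 0"

```text
time: 8.3
tool_pos: [502.5, -172.8, 26.1]
tcp_rot: [-179.8, 28.2, -175.3]
ft_force: [0.8, 0.5, 0.1]
finger_gap: 39.6
```

Call:
servo_tool --pt "40 -6 0 3 0 0 0"

```text
time: 8.4
tool_pos: [510.3, -171.5, 26.5]
tcp_rot: [-179.8, 28.2, -175.2]
ft_force: [0.7, -0.6, -0.7]
finger_gap: 39.6
```

Call:
servo_tool --pt "40 -6 0 3 0 0 0"

```text
time: 8.5
tool_pos: [517.8, -170.5, 26.8]
tcp_rot: [-179.8, 28.2, -175.1]
ft_force: [-1.1, -2.9, -2.7]
finger_gap: 39.9
```

```bash
python3 -c "
from h import *
st((-105,-66,31))"
```

```text
t 8.5 pos [ 517.8 -170.5   26.8] rot [-179.8   28.2 -175.1] till [-163.1  -56.3   26.8] F [-1.3 -2.8 -2.7] gap 39.9
(-105, -66, 31) world [ 576. -175.   31.] tool delta [-53.1  -9.8  23.8]
tool dirs of till x,y,z [[-0.881, -0.002, 0.473], [-0.003, 1.0, -0.002], [-0.473, -0.004, -0.881]] rotvec to (down,tilt15) [-0.003  0.231  0.003]
```

Call:
servo_tool --pt "40 3 -9 -1.5 0 0 0" --pt "40 0 0 0 0 0 0"

```text
time: 8.7
tool_pos: [516.8, -180.0, 27.4]
tcp_rot: [-179.7, 28.3, -175.0]
ft_force: [-0.0, -0.7, 0.3]
finger_gap: 40.3
```

```bash
python3 -c "
from h import *
st((-105,-67,31))"
```

```text
t 8.7 pos [ 516.8 -180.    27.4] rot [-179.7   28.3 -175. ] till [-164.9  -65.7   27.4] F [-0.1 -0.7  0.3] gap 40.3
(-105, -67, 31) world [ 577. -176.   31.] tool delta [-54.4  -1.6  25.2]
tool dirs of till x,y,z [[-0.881, -0.004, 0.474], [-0.006, 1.0, -0.002], [-0.474, -0.005, -0.881]] rotvec to (down,tilt15) [-0.003  0.232  0.006]
```

Call:
servo_tool --pt "40 -6 -0.3 2.8 0 0 0" --pt "40 -6 -0.3 2.8 0 0 0" --pt "40 -6 -0.3 2.8 0 0 0"

```text
time: 9.0
tool_pos: [536.1, -179.2, 27.6]
tcp_rot: [-179.8, 28.2, -175.1]
ft_force: [-2.1, 1.5, -1.2]
finger_gap: 40.0
```

Call:
servo_tool --pt "40 -6 -0.3 2.8 0 0 0" --pt "40 -6 -0.3 2.8 0 0 0"

```text
time: 9.2
tool_pos: [550.1, -178.2, 27.7]
tcp_rot: [-179.9, 28.1, -175.1]
ft_force: [-1.4, 1.0, -1.0]
finger_gap: 39.8
```

```bash
python3 -c "
from h import *
st((-105,-67,31))"
```

```text
t 9.2 pos [ 550.1 -178.2   27.7] rot [-179.9   28.1 -175.1] till [-131.5  -66.6   27.7] F [-1.3  1.1 -1. ] gap 39.8
(-105, -67, 31) world [ 577. -176.   31.] tool delta [-24.9  -0.5   9.6]
tool dirs of till x,y,z [[-0.882, -0.003, 0.471], [-0.003, 1.0, 0.0], [-0.471, -0.002, -0.882]] rotvec to (down,tilt15) [-0.     0.229  0.003]
```

Call:
servo_tool --pt "40 -6 -0.3 2.8 0 0 0" --pt "40 -6 -0.3 2.8 0 0 0"

```text
time: 9.4
tool_pos: [564.3, -177.3, 28.1]
tcp_rot: [-179.9, 28.1, -175.1]
ft_force: [-2.3, 0.5, -0.5]
finger_gap: 40.3
```

Call:
servo_tool --pt "40 -4 -0.2 2 0 0 0"

```text
time: 9.5
tool_pos: [569.6, -177.1, 28.3]
tcp_rot: [-179.9, 28.1, -175.1]
ft_force: [-2.0, 0.4, -0.5]
finger_gap: 39.9
```

Call:
servo_tool --pt "40 -2 -0.1 1 0 0 0"

```text
time: 9.6
tool_pos: [572.5, -177.0, 28.5]
tcp_rot: [-179.9, 28.1, -175.1]
ft_force: [-2.5, -0.7, -1.5]
finger_gap: 40.1
```

Call:
servo_tool --pt "40 -1.2 0 0.6 0 0 0"

```text
time: 9.7
tool_pos: [574.1, -176.8, 28.6]
tcp_rot: [-179.9, 28.1, -175.1]
ft_force: [-2.2, 0.3, -0.9]
finger_gap: 39.8
```

Call:
servo_tool --pt "40 -1 0 0.5 0 0 0"

```text
time: 9.8
tool_pos: [575.3, -176.7, 28.5]
tcp_rot: [-179.9, 28.1, -175.1]
ft_force: [-2.0, -0.0, -2.0]
finger_gap: 40.0
```

Call:
servo_tool --pt "40 -0.7 0 0.3 0 0 0"

```text
time: 9.9
tool_pos: [576.0, -176.7, 28.6]
tcp_rot: [-179.9, 28.1, -175.1]
ft_force: [-2.0, -0.1, -1.2]
finger_gap: 40.1
```

Call:
servo_tool --pt "40 -0.7 0 0.3 0 0 0"

```text
time: 10.0
tool_pos: [576.4, -176.7, 28.4]
tcp_rot: [-179.9, 28.0, -175.1]
ft_force: [-10.2, -0.6, 2.8]
finger_gap: 40.1
```

Right drawer is home: a 10 N stop at the expected x=576. I'll retreat, lift and level the tool.

Call:
servo_tool --pt "20 28 0 -15 0 0 0" --pt "10 28 0 -15 0 0 0" --pt "0 15 0 -25 0 0 0" --pt "0 -15 0 -35 0 0 0" --pt "0 -15 0 -35 0 0 0" --pt "0 -15 0 -35 0 0 0" --pt "0 -15 0 -30 0 0 0"

```text
time: 10.7
tool_pos: [472.3, -184.4, 191.9]
tcp_rot: [179.9, 27.9, -175.3]
ft_force: [0.3, -0.3, 0.1]
finger_gap: -0.3
```

Call:
servo_tool --pt "0 0 0 0 0 0.12 0" --pt "0 0 0 0 0 0.12 0" --pt "0 0 0 0 0 0.12 0" --pt "0 0 0 0 0 0.12 0" --pt "0 0 0 0 0 0 0"

```text
time: 11.2
tool_pos: [477.6, -190.3, 206.9]
tcp_rot: [-178.9, 0.7, -175.7]
ft_force: [0.3, 0.3, -0.5]
finger_gap: 0.1
```

```bash
python3 - <<'E'
from h import *
st((-24,325,200),(-24,325,82))
for n,u,v,z in (("top",130,308,55),("top",188,300,55),("top",175,285,55),("side",370,490,55),("side",395,550,0)): print(ray(n,u*.64,v*.64,z).round(0))
E
```

```text
t 11.2 pos [ 477.6 -190.3  206.9] rot [-178.9    0.7 -175.7] till [-204.8  -72.7  206.9] F [ 0.3  0.3 -0.5] gap 0.1
(-24, 325, 200) world [626. 221. 200.] tool delta [-178.   399.1    1.5]
(-24, 325, 82) world [626. 221.  82.] tool delta [  1.4   2.2 118. ]
tool dirs of till x,y,z [[-1.0, 0.007, 0.012], [0.007, 1.0, -0.019], [-0.012, -0.019, -1.0]] rotvec to (down,tilt15) [-0.02  -0.25  -0.004]
[490. 494.  55.]
[521. 382.  55.]
[548. 414.  55.]
[555. 412.  55.]
[494. 503.   0.]
```

Call:
servo_tool --pt "0 -18 40 0 0 0 0" --pt "0 -18 40 0 0 0 0" --pt "0 -18 40 0 0 0 0" --pt "0 -18 40 0 0 0 0" --pt "0 -18 40 0 0 0 0" --pt "0 -18 40 0 0 0 0" --pt "0 -18 40 0 0 0 0" --pt "0 -18 40 0 0 0 0" --pt "0 -18 40 0 0 0 0" --pt "0 -18 40 0 0 0 0"

```text
time: 12.2
tool_pos: [634.9, 230.3, 212.5]
tcp_rot: [-179.7, 2.8, -176.2]
ft_force: [0.8, -0.9, 0.2]
finger_gap: 0.5
```

Call:
servo_tool --pt "0 0 0 0 0 0 0"

```text
time: 12.3
tool_pos: [635.2, 235.1, 212.3]
tcp_rot: [-179.9, 2.9, -176.0]
ft_force: [-0.0, 0.0, -0.7]
finger_gap: 0.2
```

```bash
python3 -c "
from h import *
st((-24,315,200),(-24,315,82))"
```

```text
t 12.3 pos [635.2 235.1 212.3] rot [-179.9    2.9 -176. ] till [-13.2 338.5 212.3] F [-0.   0.  -0.7] gap 0.2
(-24, 315, 200) world [626. 211. 200.] tool delta [ 11.1 -23.6  11.8]
(-24, 315, 82) world [626. 211.  82.] tool delta [  5.9   0.2 117.9]
tool dirs of till x,y,z [[-0.999, 0.011, 0.05], [0.011, 1.0, -0.002], [-0.05, -0.001, -0.999]] rotvec to (down,tilt15) [-0.003 -0.212 -0.011]
```

Call:
servo_tool --pt "0 5 -10 32 0 0.025 0" --pt "0 5 -10 32 0 0.025 0" --pt "0 3 0 32 0 0 0" --pt "0 3 0 32 0 0 0" --pt "0 0 0 0 0 0 0"

```text
time: 12.8
tool_pos: [625.7, 213.4, 86.9]
tcp_rot: [179.5, 0.9, -175.9]
ft_force: [-0.3, 0.1, -1.3]
finger_gap: 0.1
```

```bash
python3 - <<'E'
from h import *
st((-24,285,82),(-24,170,82))
b=snapshot("side")[145:265,185:325]
cv2.imwrite("pics/g.png",cv2.resize(cv2.convertScaleAbs(b,alpha=1.6),None,fx=4.5,fy=4.5,interpolation=cv2.INTER_CUBIC))
E
```

```text
t 12.8 pos [625.7 213.4  86.9] rot [ 179.5    0.9 -175.9] till [-24.4 317.6  86.9] F [-0.3  0.1 -1.3] gap 0.1
(-24, 285, 82) world [629. 181.  82.] tool delta [ -0.6 -32.6   4.6]
(-24, 170, 82) world [638.  66.  82.] tool delta [  -1.1 -115.    -1.1]
tool dirs of till x,y,z [[-1.0, 0.01, 0.016], [0.01, 1.0, 0.009], [-0.016, 0.009, -1.0]] rotvec to (down,tilt15) [ 0.008 -0.246 -0.011]
```

View pics/g.png

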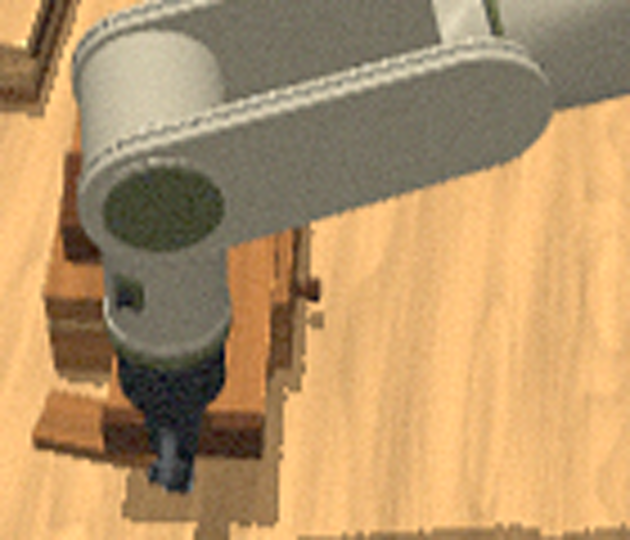

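The closed fingertips at (172,475) stand in front of the bar, which spans (105–265, 425), and are near its centre. Now I push the lid.

Call:
servo_tool --pt "0 0 -10 1 0 0 0" --pt "0 0 -8 1 0 0 0" --pt "0 0 -6 0 0 0 0" --pt "0 0 -6 0 0 0 0" --pt "0 0 -6 0 0 0 0"

```text
time: 13.35
tool_pos: [635.7, 175.7, 98.2]
tcp_rot: [179.2, 2.0, -175.9]
ft_force: [-1.2, 1.2, -1.1]
finger_gap: 0.1
```

Call:
servo_tool --pt "0 0 -7 0 0 0 0" --pt "0 0 -7 0 0 0 0" --pt "0 0 -7 0 0 0 0"

```text
time: 13.65
tool_pos: [637.7, 153.7, 98.8]
tcp_rot: [179.2, 2.1, -175.9]
ft_force: [-0.3, 2.1, 0.9]
finger_gap: -0.1
```

```bash
python3 -c "
from h import *
st((-24,170.5,84))"
```

```text
t 13.65 pos [637.7 153.7  98.8] rot [ 179.2    2.1 -175.9] till [-17.3 257.1  98.8] F [-0.1  2.1  0.9] gap -0.1
(-24, 170.5, 84) world [638.  67.  84.] tool delta [  6.4 -86.9  13.3]
tool dirs of till x,y,z [[-0.999, 0.009, 0.036], [0.01, 1.0, 0.014], [-0.036, 0.015, -0.999]] rotvec to (down,tilt15) [ 0.013 -0.226 -0.011]
```

Call:
servo_tool --pt "0 3 4 7 0 0 0" --pt "0 3 2 7 0 0 0" --pt "0 0 0 0 0 0 0"

```text
time: 13.95
tool_pos: [631.5, 158.1, 83.1]
tcp_rot: [179.2, 2.1, -176.0]
ft_force: [1.1, 0.2, 0.1]
finger_gap: -0.4
```

Call:
servo_tool --pt "0 0 -6 0.5 0 0 0" --pt "0 0 -7 0.5 0 0 0" --pt "0 0 -7 0.5 0 0 0" --pt "0 0 -7 0.5 0 0 0"

```text
time: 14.35
tool_pos: [633.3, 131.3, 80.5]
tcp_rot: [179.2, 2.1, -175.8]
ft_force: [-1.3, 1.6, 2.1]
finger_gap: -0.2
```

```bash
python3 -c "
from h import *
st((-24,170.5,84))"
```

```text
t 14.35 pos [633.3 131.3  80.5] rot [ 179.2    2.1 -175.8] till [-23.5 235.2  80.5] F [-1.2  1.7  2.1] gap -0.2
(-24, 170.5, 84) world [638.  67.  84.] tool delta [ -0.2 -64.7  -4.4]
tool dirs of till x,y,z [[-0.999, 0.008, 0.036], [0.009, 1.0, 0.014], [-0.036, 0.015, -0.999]] rotvec to (down,tilt15) [ 0.013 -0.226 -0.01 ]
```

Call:
servo_tool --pt "0 0 -7 -0.5 0 0 0" --pt "0 0 -7 -0.5 0 0 0" --pt "0 0 -7 -0.5 0 0 0" --pt "0 0 -7 -0.5 0 0 0"

```text
time: 14.75
tool_pos: [635.3, 100.2, 81.8]
tcp_rot: [179.2, 2.0, -175.9]
ft_force: [0.3, 1.9, -1.2]
finger_gap: 0.0
```

Call:
servo_tool --pt "0 0 -6 -0.3 0 0 0" --pt "0 0 -6 -0.3 0 0 0" --pt "0 0 -5 -0.3 0 0 0"

```text
time: 15.05
tool_pos: [636.6, 81.2, 82.3]
tcp_rot: [179.2, 2.0, -175.9]
ft_force: [1.3, 1.7, -1.8]
finger_gap: 0.2
```

```bash
python3 -c "
from h import *
st((-24,170.5,84))"
```

```text
t 15.05 pos [636.6  81.2  82.3] rot [ 179.2    2.  -175.9] till [-24.3 185.   82.3] F [ 1.5  1.6 -1.8] gap 0.2
(-24, 170.5, 84) world [638.  67.  84.] tool delta [ -0.5 -14.4  -1.9]
tool dirs of till x,y,z [[-0.999, 0.01, 0.035], [0.01, 1.0, 0.014], [-0.035, 0.015, -0.999]] rotvec to (down,tilt15) [ 0.013 -0.227 -0.012]
```

Call:
servo_tool --pt "0 0 -3 0 0 0 0" --pt "0 0 -2 0 0 0 0"

```text
time: 15.25
tool_pos: [637.0, 75.3, 82.4]
tcp_rot: [179.2, 2.0, -176.0]
ft_force: [0.2, 1.7, -0.3]
finger_gap: 0.0
```

Call:
servo_tool --pt "0 0 -1.5 0 0 0 0"

```text
time: 15.35
tool_pos: [637.1, 73.6, 82.4]
tcp_rot: [179.2, 2.0, -176.0]
ft_force: [0.2, 2.1, -0.3]
finger_gap: -0.4
```

Call:
servo_tool --pt "0 0 -1 0 0 0 0"

```text
time: 15.45
tool_pos: [637.2, 72.6, 82.3]
tcp_rot: [179.2, 2.0, -176.0]
ft_force: [0.1, 1.7, -1.3]
finger_gap: 0.3
```

Call:
servo_tool --pt "0 0 -0.8 0 0 0 0"

```text
time: 15.55
tool_pos: [637.3, 71.9, 82.4]
tcp_rot: [179.2, 2.0, -175.9]
ft_force: [-0.6, 1.4, -0.4]
finger_gap: 0.4
```

Call:
servo_tool --pt "0 0 -0.8 0 0 0 0"

```text
time: 15.65
tool_pos: [637.3, 71.2, 82.4]
tcp_rot: [179.2, 2.0, -175.9]
ft_force: [0.8, 2.7, -0.8]
finger_gap: 0.1
```

Call:
servo_tool --pt "0 0 -0.8 0 0 0 0"

```text
time: 15.75
tool_pos: [637.4, 70.5, 82.4]
tcp_rot: [179.2, 2.0, -175.9]
ft_force: [0.4, 3.7, -0.7]
finger_gap: -0.2
```

Call:
servo_tool --pt "0 0 -0.8 0 0 0 0"

```text
time: 15.85
tool_pos: [637.4, 70.4, 82.4]
tcp_rot: [179.1, 2.0, -175.9]
ft_force: [-1.0, 7.7, -0.8]
finger_gap: -0.4
```

Call:
servo_tool --pt "0 0 -0.6 0 0 0 0"

```text
time: 15.95
tool_pos: [637.4, 70.5, 82.4]
tcp_rot: [179.0, 2.0, -175.9]
ft_force: [-0.8, 3.9, -0.2]
finger_gap: -0.2
```

The lid stalls at y=70.5 with the force above its sliding friction. I'll retreat and check in both views.

Call:
servo_tool --pt "0 0 15 0 0 0 0" --pt "0 0 25 0 0 0 0" --pt "0 0 25 -20 0 0 0" --pt "0 0 10 -40 0 0 0" --pt "0 0 10 -40 0 0 0" --pt "0 20 40 -10 0 0 0" --pt "0 20 40 0 0 0 0" --pt "0 20 40 0 0 0 0" --pt "0 20 40 0 0 0 0" --pt "0 20 40 0 0 0 0"

```text
time: 16.95
tool_pos: [512.0, 354.9, 199.3]
tcp_rot: [179.2, 2.3, -176.5]
ft_force: [0.1, 1.2, -0.1]
finger_gap: 0.1
```

Call:
servo_tool --pt "0 30 20 0 0 0 0" --pt "0 30 20 0 0 0 0" --pt "0 30 20 0 0 0 0" --pt "0 30 0 0 0 0 0" --pt "0 0 0 0 0 0 0"

```text
time: 17.45
tool_pos: [378.0, 416.8, 196.0]
tcp_rot: [179.2, 2.4, -176.1]
ft_force: [1.3, 0.3, -0.7]
finger_gap: 0.3
```

```bash
python3 - <<'E'
from h import *
st()
ims={n:snapshot(n) for n in("top","side")}
for n in ims: cv2.imwrite(f"pics/{n}9.png",ims[n])
a=ims["top"][118:238,225:345];b=ims["side"][145:265,185:285]
r=lambda i,w:cv2.resize(cv2.convertScaleAbs(i,alpha=1.6),(w,480),interpolation=cv2.INTER_CUBIC)
cv2.imwrite("pics/h.png",np.hstack([r(a,400*12//12),r(b,400)]))
E
```

```text
t 17.45 pos [378.  416.8 196. ] rot [ 179.2    2.4 -176.1] till [-254.8  540.5  196. ] F [ 1.3  0.2 -0.7] gap 0.3
tool dirs of till x,y,z [[-0.999, 0.012, 0.042], [0.012, 1.0, 0.014], [-0.042, 0.014, -0.999]] rotvec to (down,tilt15) [ 0.012 -0.219 -0.014]
```

View pics/h.png

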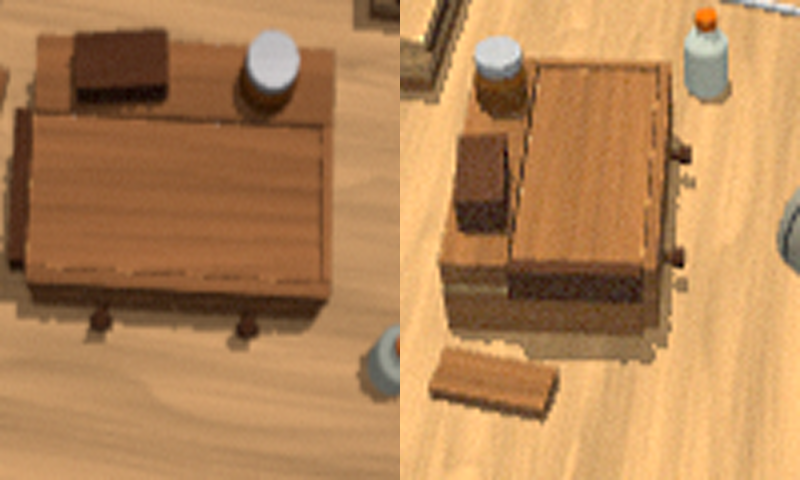

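The lid's bar sits against the till side (top panel x≈12–32), and both drawers are flush with their knobs in line. As a numeric check I'll compare the before and after pictures for till movement and the bar position.

```bash
python3 - <<'E'
from h import *
for n,boxes in {"top":{"deck":(235,125,330,147),"glue":(330,195,356,222),"right wall":(318,145,330,195),"mallet":(75,175,140,270)},"side":{"block/jar":(195,152,220,222),"glue":(253,146,272,172)}}.items():
    a,b=[cv2.cvtColor(cv2.imread(f"pics/{n}{k}.png"),cv2.COLOR_BGR2GRAY).astype(np.float32) for k in(0,9)]
    for m,(x0,y0,x1,y1) in boxes.items():
        d,r=cv2.phaseCorrelate(a[y0:y1,x0:x1],b[y0:y1,x0:x1],cv2.createHanningWindow((x1-x0,y1-y0),cv2.CV_32F)); print(n,m,np.round(d,2),round(r,2))
T=lambda u,v,z:Y.inv().apply(ray("top",u*.3+225,v*.25+118,z)-O).round(1)
print("bar outer top",T(18,110,108.5),T(10,266,108.5),"inner",T(32,112,108.5),"knobs",T(101,320,34.5),T(247,327,34.5))
st()
E
```

```text
top deck [ 0.05 -0.08] 0.93
top glue [0.38 0.43] 0.96
top right wall [-0.22 -0.09] 1.03
top mallet [-0.04  0.15] 0.68
side block/jar [0.65 0.04] 0.97
side glue [-0.01  0.33] 1.01
bar outer top [ 34.9 154.4 108.5] [-88.5 154.8 108.5] inner [ 33.9 141.4 108.5] knobs [-111.9   71.5   34.5] [-111.6  -67.4   34.5]
t 17.55 pos [381.1 416.7 196.8] rot [ 179.1    2.6 -176.1] till [-251.8  540.1  196.8] F [ 0.2 -0.8  0.9] gap -0.2
tool dirs of till x,y,z [[-0.999, 0.013, 0.045], [0.014, 1.0, 0.015], [-0.045, 0.015, -0.999]] rotvec to (down,tilt15) [ 0.013 -0.217 -0.015]
```

Call:
servo_tool --pt "0 0 0 0 0 0 0" --pt "0 0 0 0 0 0 0"

```text
time: 17.75
tool_pos: [382.7, 416.7, 197.4]
tcp_rot: [179.1, 2.6, -176.2]
ft_force: [-0.0, 0.6, -0.1]
finger_gap: 0.2
```

```bash
python3 -c "
from bench import hand_in
print(hand_in())"
```

```text
the job is handed in; nothing more can be done
None
```

The till is closed up: I pushed the left drawer home, then the right, then slid the lid shut, all with the fingertips. I handed it in at about 18 s of the 58 s allowed.

**Last checks:**
- **Lid:** the bar's outer face measured about 154.6 mm from the till's centre, against 156 when shut. The lid had stalled at its stop at about 8 N.
- **Drawers:** both were pushed to a hard stop, and the knobs now line up within 0.3 mm.
- **Till, jar, block and glue:** before and after pictures match within about 0.7 px (roughly 1–2 mm), which is about the noise of the check. The mallet's match was poorer but showed no shift. I did not measure the sample, square or saw.

**What did not go cleanly:**
- **First push on the left drawer:** the tool rode up over the drawer front. I backed off and repeated it with the tool tilted more and in smaller steps.
- **Left drawer's stop:** the force peaked at about 26 N along the push, above the 10 N at which the till may slide. The finger position at the stop held within 0.2 mm, and the pictures show no slide.
- **Right drawer:** one finger brushed the knob at about 3 N before I re-centred it.

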